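# Close up the spice row

### The arm

A 6-joint arm with a two-finger parallel gripper is mounted at the origin on a cart in front of the work surface, level with it; the furniture and walls round the work are solid. World frame = base frame: x ahead of the robot, y to its left, z up, the work surface at z = 0. Lengths are in m, angles in rad, forces in N, time in s.
With the tool pointing down it reaches from about 0.35 to 0.775 m from the base axis. Payload 5.5 kg.
Tool frame: the origin (TCP) lies between the finger pads; the fingertips stand 8 mm ahead of it and the grasp point (between the pads) lies 11 mm behind it; z points along the fingers, y is the line along which they close (so a half turn about z gives the same grasp; the last joint's range is limited). The gripper opens to 85 mm and grips with 20 to 120 N. Pads are 22 mm wide; open, the fingers measure 114 mm over their backs; the gripper's body (76 mm by 85 mm) begins 54 mm behind the grasp point. The pads swing forward as they close: fully open they stand 13 mm farther back than shut.
Start: joints at [-1.326, 0.313, 0.046, 1.304, 0, 1.431], TCP at [0.216, -0.533, 0.239] pointing down, gripper open.
Joint ranges: [-2.76, 2.76], [-0.86, 1.69], [-1.03, 1.26], [-2.2, 2.34], [-1.47, 1.5], [-3.14, 3.14]. Speed limits (rad/s): [2.57, 2.57, 3.14, 3.14, 3.14, 3.14].

### API

Orientations are given as a unit quaternion [w, x, y, z].
In Python, from workcell import env gives the robot as it stands.
- The arm moves only by the tool move_arm, never from a script. Its argument "moves" is one flat list of numbers, 5 for each row, row after row: the shift along the world's x, y, z in m, then the turn about the world's z in rad, then the finger opening in m, from 0 to 0.0854. A call has 1 to 12 rows; each row is the pose to reach, as a shift and turn from the pose commanded when the call began; what a row does not reach only later rows make up. A row lasts 1/12 s, in which the tool goes at most 41.7 mm and 7.16 degrees, less where a joint would pass 70% of its speed; a pose out of reach is approached as far as the arm can. A call with a gripper value outside its range is refused whole. The fingers move at their own pace and stop on an object; "newtons" is the grip in N (left out, the last holds). Time passes only in rows, so rows that repeat a pose let the fingers close. It gives the time, the measured TCP pose, the force, the opening and the grip force at its end, in the units of the state.
- env.get_state(): the state, without advancing time (a new reading comes with each control period).
- env.read_camera(name): name is "scene" or "side" or "wrist"; returns a dict with "pixels" (384x512x3 uint8, red, green, blue), "camera_matrix" (3x3 intrinsics, pixels), "rvec" (rotation vector, rad) and "tvec" (3), from world to camera coordinates, as OpenCV has them. Camera axes: x right, y down, z forward; pixel columns grow to the right and rows downward; lengths in m; the calibration is good to about 2 mm. A picture is of the moment at which its call begins. There is no depth.
- env.hand_in(): hands the job in; it is judged then, once.
The state is a dict: "clock": time; "joint_pos": joint angles; "qvel": joint speeds; "tau": joint torques, N m; "tcp_pos": TCP position; "orientation": TCP orientation; "wrist_force": force on the tool from outside, world axes, zero at the start; "ft_torque": the same for the moment, N m; "finger_gap": finger opening in m; "grip_force": force on a finger pad.
Only numpy, scipy, OpenCV 4.12 (cv2) and the standard library are available. Lean on these libraries where they do the work, as an engineer would, in place of code of your own. Each camera call takes 0.05 s, during which the arm holds its last target. There are 200 camera calls.

### The job

Tidy the spice shelf. Push the two slim jars that stand loose on its open end back against the rear fence; leave the wide tin standing where it is, since it does not pass between the fence and the front rail. Then slide the wooden end stop from the right end of the shelf along the fence until all four slim jars stand upright side by side behind the rail, in one close row with no gaps between the end panel and the stop.

Things in the scene. Friction and masses are not known exactly. Their poses are not given: they have to be found in the camera images.
- rack: Low wooden spice shelf, board 180 mm deep (x) by 490 mm long (y), fixed on the worktop. Origin: centre of its underside, at worktop height; x points away from the robot, y to the left along the shelf, z up. Board top at z = 18 mm. Rear fence: inner face at x = 78 mm over the whole length, top at z = 65 mm. Its right part is open in front.
- end_panel (a point): On the shelf's left end panel: foot of its inner face (shelf y = 233 mm), at board height, in the middle of the channel (shelf x = 53 mm). The panel's top is 71 mm above the board.
- mouth (a point): Right end (shelf y = 60 mm) of the straight channel between fence and front rail, middle, at board height. Channel 50 mm wide, 173 mm long. Rail: two steel wires, inner side at shelf x = 28 mm, top 37 mm above the board; to the right of this point it flares forward to x = 18 mm at y = 40 mm and ends there.
- end_stop (a joint): Slide of the wooden end stop along the rear fence, m: 0 near the shelf's right end, growing to the left (shelf +y). Its jar-side face is at shelf y = value - 220 mm. A plate 46 mm deep (shelf x = 30 to 76 mm), 14 mm thick, 1 to 83 mm above the board; moves with about 2 N and stays where it is left.
- stop_face (a point): Point on the end stop's jar-side (left) face, middle of its depth, 60 mm above the board. The face to push on is 14 mm to the right of it.
- jar_a: Spice jar, cylinder 41 mm across and 105 mm tall, dark cap, 0.11 kg; stands in the channel behind the rail. Origin: centre of its underside.
- jar_b: Spice jar like jar_a, also standing in the channel, nearer its mouth.
- jar_c: Spice jar like jar_a, standing loose on the open part of the board, out of line in front of the fence.
- jar_d: Spice jar like jar_a, also standing loose on the open part of the board, out of line in front of the fence.
- tin: Wide food tin, 75 mm across and 58 mm tall, 0.26 kg, on the open part of the board, in any of the three loose places; too wide for the channel. Origin: centre of its underside.

How it is judged:
At the end, for the whole second after the job is handed in: The four spice jars stand upright and still in the channel behind the rail (centres within 9 mm of its middle line, past the mouth); the end stop is closed up to the row with at most about 9 mm of play in all; the tin is upright within 30 mm of its place (value of joint end_stop above 0.281 m and x of jar_a in the frame of rack between 0.044 and 0.062 m and y of jar_a in the frame of rack between 0.06 and 0.22 m and angle between each of jar_a, jar_b, jar_c, jar_d, tin's own z axis and vertical below 0.1 rad and linear speed of each of jar_a, jar_b, jar_c, jar_d below 0.02 m/s and x of jar_b in the frame of rack between 0.044 and 0.062 m and y of jar_b in the frame of rack between 0.06 and 0.22 m and x of jar_c in the frame of rack between 0.044 and 0.062 m and y of jar_c in the frame of rack between 0.06 and 0.22 m and x of jar_d in the frame of rack between 0.044 and 0.062 m and y of jar_d in the frame of rack between 0.06 and 0.22 m and velocity of joint end_stop below 0.01 m/s and distance of tin from where it was at the start of the episode below 0.03 m); the robot touches nothing.
It fails at once if the tin is pushed away or tipped (distance of tin from where it was at the start of the episode above 0.03 m or angle between tin's own z axis and vertical above 0.3 rad).
It fails at once if a jar is knocked over (angle between any of jar_a, jar_b, jar_c, jar_d's own z axis and vertical above 0.6 rad).
It also fails if it takes over 58 s, if anything falls off the work surface, if the arm or the gripper's body presses on something with over 40 N, if the wrist force passes 120 N, or if a joint passes its speed limit or range.

## Working session

There is one attempt and no reset: what is moved stays moved. The work goes in short steps, Python scripts to look and compute and a tool call to move; the robot and the scene stay as the last step left them, time stands still between calls to the robot, and variables do not carry over. Pictures are saved under pics/ and viewed, at most 10 in all, crops included, and the job is handed in when it is done.

Besides the shell and the picture viewer there is one more tool, called as a command line: name --argument value ..., lists and objects as JSON in quotes. move_arm: Moves the arm, as the interface text tells. Its arguments: {"type":"object","properties":{"moves":{"type":"array"},"newtons":{"type":"number"}},"required":["moves"]}

```bash
mkdir -p pics; ls
cat > h.py <<'E'
import numpy as np, cv2
from workcell import env
def cam(n,fn=None):
    c=env.read_camera(n)
    if fn: cv2.imwrite('pics/'+fn,c['pixels'][:,:,::-1])
    K=np.array(c['camera_matrix'],float);rv=np.array(c['rvec'],float);t=np.array(c['tvec'],float)
    return c['pixels'],K,rv,t
def ray(K,rv,t,uv,z):
    R=cv2.Rodrigues(rv)[0]; C=-R.T@t.ravel()
    d=R.T@np.linalg.inv(K)@np.array([uv[0],uv[1],1.])
    return C+d*(z-C[2])/d[2]
def proj(K,rv,t,P): return cv2.projectPoints(np.array(P,float).reshape(-1,3),rv,t,K,None)[0].reshape(-1,2)
E
python3 - <<'E'
from h import *
a=[]
for n in('scene','side'):
    p,K,rv,t=cam(n); a.append(p); R=cv2.Rodrigues(rv)[0]
    print(n,-R.T@t.ravel(),R[2],K[0,0])
    cv2.imwrite(f'pics/{n}0.png',cv2.resize(p[:,:,::-1],(800,600),interpolation=cv2.INTER_CUBIC))
print(env.get_state())
E
```

```text
pics
scene [ 0.29734067 -0.55865195  0.5988306 ] [ 0.33585358  0.746377   -0.57456396] 435.9873443514747
side [ 0.53913602 -0.70328319  0.64338326] [ 0.07499087  0.8183048  -0.56987159] 389.91031973354154
{'clock': 0.1, 'joint_pos': array([-1.32560101e+00,  3.13900498e-01,  4.51024036e-02,  1.30363849e+00,
       -1.74810872e-05,  1.43122418e+00]), 'qvel': array([ 7.85102001e-04, -2.38221052e-03,  3.75213127e-03, -8.84070082e-05,
       -1.35319610e-05,  3.38674995e-04]), 'tau': array([ 1.66127029e-03, -4.81728029e+01,  2.99243045e+01,  1.27135520e-02,
       -1.89145926e-04, -2.11929226e-06]), 'tcp_pos': array([ 0.21571226, -0.53251342,  0.23851618]), 'orientation': array([-8.18522486e-04,  9.81550925e-01,  1.91199132e-01, -5.20204482e-05]), 'wrist_force': array([-0.40510586,  1.29030533, -0.04260925]), 'ft_torque': array([ 0.03761803, -0.02764833, -0.0733816 ]), 'grip_force': 0.0, 'finger_gap': 0.08579961708633883}
```

View pics/scene0.png

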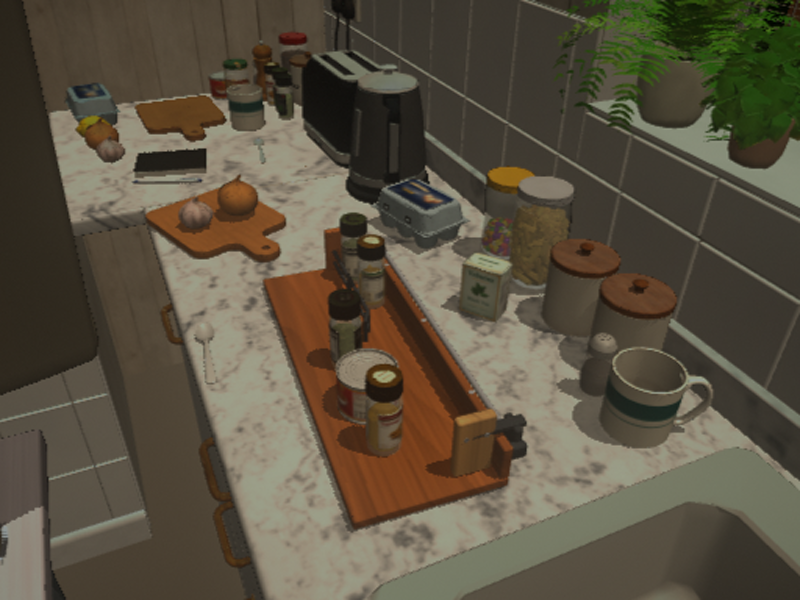

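View pics/side0.png

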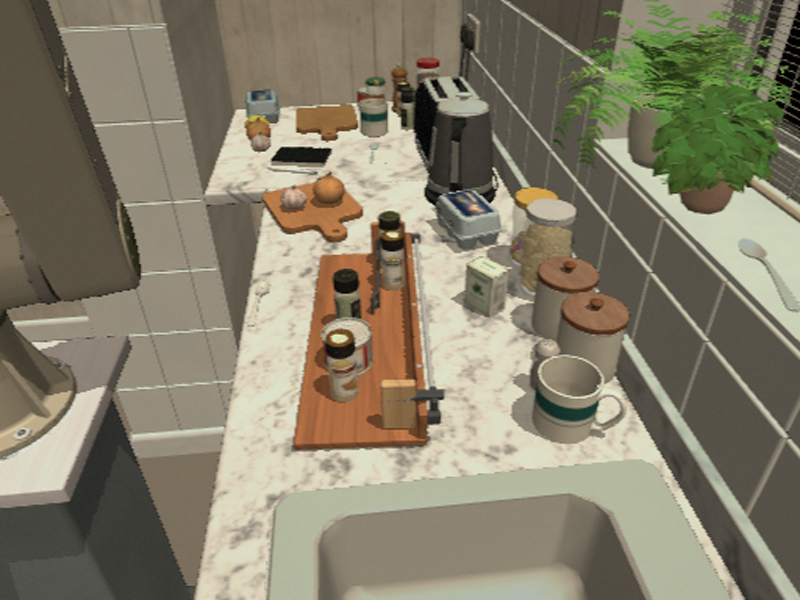

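The pictures show the rack with two loose jars, cap tops near scene 800-px (385,375) and (344,298). The tin is between them at about (367,370). The stop is near (472,440), and the two channel jars are at (371,241) and (353,220).

```bash
cat > m.py <<'E'
from h import *
from scipy.optimize import least_squares
s=1/1.5625
clk={'scene':{'nl':(351,514),'nr':(507,482),'fl':(265,281)},'side':{'nl':(297,440),'fl':(322,257),'nr':(427,439)}}
cor={'nl':(-.09,-.245,.018),'nr':(.09,-.245,.018),'fl':(-.09,.245,.018)}
C={n:cam(n) for n in clk}
def W(p,P):
    c,q=np.cos(p[2]),np.sin(p[2]); return np.array([p[0]+c*P[0]-q*P[1],p[1]+q*P[0]+c*P[1],P[2]])
def f(p): return np.concatenate([(proj(*C[n][1:],W(p,cor[k]))[0]-np.array(v)*s) for n in clk for k,v in clk[n].items()])
r=least_squares(f,[.5,0,0]); p=r.x; print('rack',p,'res px',f(p).round(1))
obj={'d':(.123,(385,373),(341,340)),'c':(.123,(344,298),(346,277)),'b':(.123,(371,241),(392,238)),'a':(.123,(353,220),(389,219)),'tin':(.076,(367,367),(348,337))}
for k,(z,u,v) in obj.items():
    for n,w in(('scene',u),('side',v)):
        X=ray(*C[n][1:],np.array(w)*s,z); d=X[:2]-p[:2]; c,q=np.cos(p[2]),np.sin(p[2])
        print(k,n,X[:2].round(4),'rack',np.round([c*d[0]+q*d[1],-q*d[0]+c*d[1]],4))
E
cat > ov.py <<'E'
from m import *
import sys
pos=eval(sys.argv[1]); rp=eval(sys.argv[2]); 
im=[]
for n in C:
    a=cv2.resize(C[n][0][:,:,::-1],None,fx=2.5,fy=2.5,interpolation=cv2.INTER_CUBIC)
    def dr(P,col):
        u=proj(*C[n][1:],P)*2.5
        cv2.polylines(a,[np.int32(u.round())],True,col,1,cv2.LINE_AA)
    th=np.linspace(0,6.28,50)
    for k,(x,y) in pos.items():
        R,h=(.0375,.058) if k=='tin' else (.0205,.105)
        for z in(.018,.018+h): dr([W(rp,(x+R*np.cos(t),y+R*np.sin(t),z)) for t in th],(255,255,0))
    dr([W(rp,(x,y,.018)) for x,y in((-.09,-.245),(.09,-.245),(.09,.245),(-.09,.245))],(0,0,255))
    dr([W(rp,(x,-.22,z)) for x,z in((.03,.019),(.076,.019),(.076,.101),(.03,.101))],(0,255,0))
    dr([W(rp,(.078,y,.065)) for y in(-.245,.245)],(0,255,0))
    u=proj(*C[n][1:],W(rp,(0,-.03,.05)))[0]*2.5
    x,y=int(u[0]-210),int(u[1]-300); x=max(x,0);y=max(y,0)
    im.append(a[y:y+600,x:x+400])
cv2.imwrite(sys.argv[3],np.hstack(im))
E
python3 m.py
```

```text
rack [ 0.55388721  0.10311361 -0.08451476] res px [ 0.1  4.   1.1 -3.4 -0.  -2.5 -2.4  0.9  1.1 -2.7  0.4 -0.8]
d scene [ 0.5185 -0.047 ] rack [-0.0226 -0.1526]
d side [ 0.517  -0.0567] rack [-0.0233 -0.1623]
c scene [0.5282 0.1042] rack [-0.0257 -0.001 ]
c side [0.5286 0.0985] rack [-0.0248 -0.0068]
b scene [0.6136 0.2237] rack [0.0493 0.1252]
b side [0.6113 0.2111] rack [0.0481 0.1125]
a scene [0.613  0.2928] rack [0.0429 0.194 ]
a side [0.6124 0.2813] rack [0.0433 0.1824]
tin scene [0.525 0.022] rack [-0.022  -0.0832]
tin side [0.5255 0.0075] rack [-0.0202 -0.0977]
```

```bash
python3 ov.py "dict(a=(.047,.188),b=(.05,.12),c=(-.025,-.004),d=(-.023,-.157),tin=(-.021,-.09))" "p" pics/ov1.png
```

```text
rack [ 0.55388721  0.10311361 -0.08451476] res px [ 0.1  4.   1.1 -3.4 -0.  -2.5 -2.4  0.9  1.1 -2.7  0.4 -0.8]
d scene [ 0.5185 -0.047 ] rack [-0.0226 -0.1526]
d side [ 0.517  -0.0567] rack [-0.0233 -0.1623]
c scene [0.5282 0.1042] rack [-0.0257 -0.001 ]
c side [0.5286 0.0985] rack [-0.0248 -0.0068]
b scene [0.6136 0.2237] rack [0.0493 0.1252]
b side [0.6113 0.2111] rack [0.0481 0.1125]
a scene [0.613  0.2928] rack [0.0429 0.194 ]
a side [0.6124 0.2813] rack [0.0433 0.1824]
tin scene [0.525 0.022] rack [-0.022  -0.0832]
tin side [0.5255 0.0075] rack [-0.0202 -0.0977]
```

View pics/ov1.png

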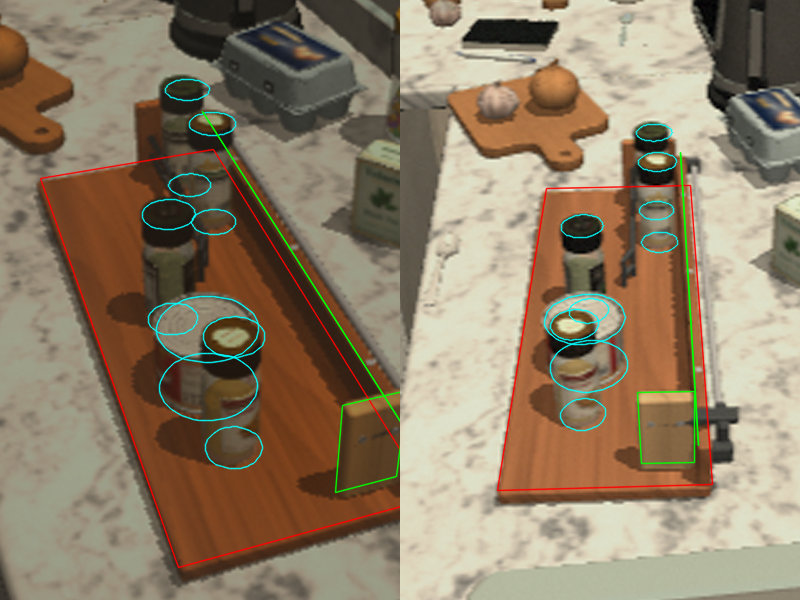

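The overlay matches the jar, tin and rack outlines to a few mm. Next I move above jar d with the fingers closing along shelf x. The plan is to lift each loose jar a few mm and set it against the fence.

move_arm --moves '[0.025, 0.04, 0, 0.1, 0.085, 0.05, 0.08, 0, 0.2, 0.085, 0.075, 0.12, 0, 0.3, 0.085, 0.1, 0.16, 0, 0.4, 0.085, 0.125, 0.2, 0, 0.5, 0.085, 0.15, 0.24, 0, 0.6, 0.085, 0.175, 0.28, 0, 0.7, 0.085, 0.2, 0.32, 0, 0.8, 0.085, 0.225, 0.36, 0, 0.9, 0.085, 0.25, 0.4, 0, 1.0, 0.085, 0.275, 0.44, 0, 1.1, 0.085, 0.302, 0.481, 0, 1.1, 0.085]'

```text
clock: 1.3
tcp_pos: [0.4819, -0.1072, 0.2396]
orientation: [0.0, 0.735, 0.678, 0.0]
wrist_force: [0.5, -0.6, -0.7]
finger_gap: 0.0851
grip_force: 0.0
```

move_arm --moves '[0, 0, 0, 0, 0.085, 0, 0, 0, 0, 0.085, 0, 0, 0, 0, 0.085]'

```text
clock: 1.55
tcp_pos: [0.4811, -0.109, 0.2392]
orientation: [-0.0, 0.737, 0.676, -0.0]
wrist_force: [-0.0, -0.2, -0.2]
finger_gap: 0.0846
grip_force: 0.0
```

Run:
```python
from m import *
w,K,rv,t=cam('wrist')
a=cv2.resize(w[:,:,::-1],(800,600),interpolation=cv2.INTER_CUBIC)
th=np.linspace(0,6.28,50)
def dr(P,col): cv2.polylines(a,[np.int32(proj(K,rv,t,P)*1.5625)],True,col,1,cv2.LINE_AA)
for k,(x,y) in dict(c=(-.025,-.004),d=(-.023,-.157),tin=(-.021,-.09)).items():
    R,h=(.0375,.058) if k=='tin' else (.0205,.105)
    for z in(.018,.018+h): dr([W(p,(x+R*np.cos(u),y+R*np.sin(u),z)) for u in th],(255,255,0))
dr([W(p,(x,y,.018)) for x,y in((-.09,-.245),(.09,-.245),(.09,.245),(-.09,.245))],(0,0,255))
dr([W(p,(x,y,.101)) for x,y in((.03,-.22),(.03,-.234),(.076,-.234),(.076,-.22))],(0,255,0))
cv2.imwrite('pics/w1.png',a); s=env.get_state(); print(s['clock'],s['tcp_pos'],s['orientation'],s['joint_pos'])
```

```text
rack [ 0.55388721  0.10311361 -0.08451476] res px [ 0.1  4.   1.1 -3.4 -0.  -2.5 -2.4  0.9  1.1 -2.7  0.4 -0.8]
d scene [ 0.5185 -0.047 ] rack [-0.0226 -0.1526]
d side [ 0.517  -0.0567] rack [-0.0233 -0.1623]
c scene [0.5282 0.1042] rack [-0.0257 -0.001 ]
c side [0.5286 0.0985] rack [-0.0248 -0.0068]
b scene [0.6136 0.2237] rack [0.0493 0.1252]
b side [0.6113 0.2111] rack [0.0481 0.1125]
a scene [0.613  0.2928] rack [0.0429 0.194 ]
a side [0.6124 0.2813] rack [0.0433 0.1824]
tin scene [0.525 0.022] rack [-0.022  -0.0832]
tin side [0.5255 0.0075] rack [-0.0202 -0.0977]
1.7 [ 0.48063948 -0.11047485  0.23932175] [ 2.28500471e-05  7.37673127e-01  6.75158015e-01 -1.06805073e-04] [-3.88732995e-01  1.54906560e-01 -1.58775641e-01  1.25716395e+00
 -2.12685624e-04  1.27050188e+00]
```

View pics/w1.png

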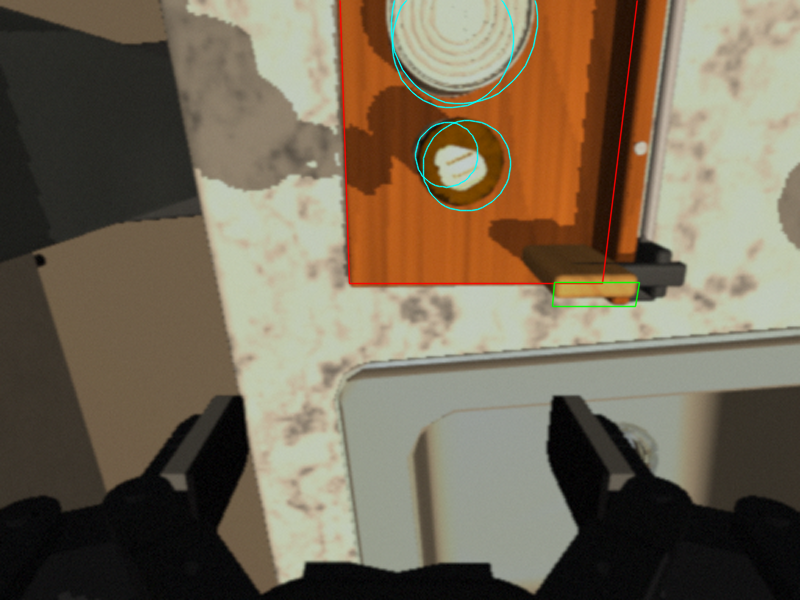

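Wrist view: jar d's cap is centred at about (460,162) px. That is about 3 mm to −x and 1.5 mm to +y of my estimate. The stop's top is at (597,287). I correct for this and descend on jar d.

move_arm --moves '[0.017, 0.03, 0, 0, 0.085, 0.034, 0.061, 0, 0, 0.085, 0.034, 0.061, 0, 0, 0.085, 0.034, 0.061, -0.035, 0, 0.085, 0.034, 0.061, -0.07, 0, 0.085, 0.034, 0.061, -0.1, 0, 0.085, 0.034, 0.061, -0.1, 0, 0.085]'

```text
clock: 2.28
tcp_pos: [0.5105, -0.0487, 0.1337]
orientation: [-0.004, 0.738, 0.675, -0.003]
wrist_force: [-1.5, 1.1, -0.8]
finger_gap: 0.085
grip_force: 0.0
```

move_arm --moves '[0.004, -0.001, -0.02, 0, 0.085, 0.004, -0.001, -0.04, 0, 0.085, 0.004, -0.001, -0.04, 0, 0.085, 0.004, -0.001, -0.04, 0, 0.085]' --newtons 20

```text
clock: 2.62
tcp_pos: [0.5187, -0.0502, 0.1]
orientation: [-0.0, 0.737, 0.675, -0.0]
wrist_force: [-0.5, 0.8, 0.1]
finger_gap: 0.0851
grip_force: 0.0
```

move_arm --moves '[0, 0, 0, 0, 0.065, 0, 0, 0, 0, 0.055, 0, 0, 0, 0, 0.048, 0, 0, 0, 0, 0.042, 0, 0, 0, 0, 0.036, 0, 0, 0, 0, 0.036, 0, 0, 0, 0, 0.036, 0, 0, 0, 0, 0.036]' --newtons 20

```text
clock: 3.28
tcp_pos: [0.5194, -0.0493, 0.1004]
orientation: [0.001, 0.737, 0.676, 0.0]
wrist_force: [-2.1, 0.2, 6.5]
finger_gap: 0.0405
grip_force: 19.4
```

move_arm --moves '[0, 0, 0.004, 0, 0.036, 0, 0, 0.008, 0, 0.036, 0, 0, 0.008, 0, 0.036, 0.02, -0.0017, 0.008, 0, 0.036, 0.04, -0.0034, 0.008, 0, 0.036, 0.06, -0.005, 0.008, 0, 0.036, 0.074, -0.0063, 0.008, 0, 0.036, 0.074, -0.0063, 0.008, 0, 0.036, 0.074, -0.0063, 0.008, 0, 0.036]'

```text
clock: 4.03
tcp_pos: [0.5932, -0.0555, 0.1068]
orientation: [-0.0, 0.737, 0.676, -0.0]
wrist_force: [0.3, 0.2, -0.5]
finger_gap: 0.0402
grip_force: 20.4
```

Run:
```python
from h import *
a=[cam(n)[0][:,:,::-1] for n in('scene','side')]
cv2.imwrite('pics/s2.png',np.hstack([cv2.resize(x[110:350,130:330],(400,480),interpolation=cv2.INTER_CUBIC) for x in a]))
print(env.get_state()['tcp_pos'])
```

```text
[ 0.59201261 -0.0552795   0.10682172]
```

View pics/s2.png

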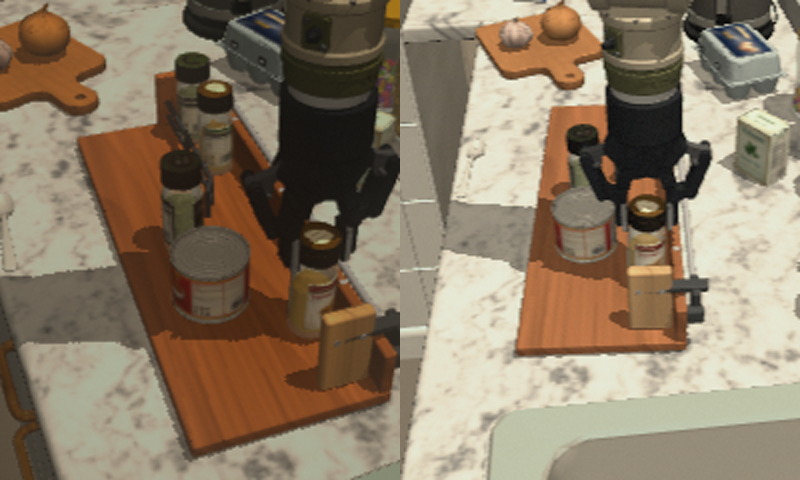

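The picture shows jar d upright in the fingers just behind the stop, at side view (648,215), in line with the stop plate. I set it down, release, and go to jar c.

move_arm --moves '[0.001, 0, -0.004, 0, 0.036, 0.001, 0, -0.0075, 0, 0.036, 0.001, 0, -0.0075, 0, 0.036, 0.001, 0, -0.0075, 0, 0.05, 0.001, 0, -0.0075, 0, 0.07, 0.001, 0, -0.0075, 0, 0.085, 0.001, 0, -0.0075, 0, 0.085, 0.001, 0, 0.02, 0, 0.085, 0.001, 0, 0.05, 0, 0.085, 0.001, 0, 0.08, 0, 0.085, 0.001, 0, 0.08, 0, 0.085]'

```text
clock: 5.05
tcp_pos: [0.5974, -0.0562, 0.1938]
orientation: [0.004, 0.737, 0.676, 0.003]
wrist_force: [0.8, 0.8, 0.5]
finger_gap: 0.085
grip_force: 0.0
```

move_arm --moves '[-0.015, 0.035, 0, 0, 0.085, -0.03, 0.07, 0, 0, 0.085, -0.045, 0.105, 0, 0, 0.085, -0.06, 0.14, 0, 0, 0.085, -0.067, 0.158, 0, 0, 0.085, -0.067, 0.158, 0, 0, 0.085, -0.067, 0.158, 0, 0, 0.085, -0.067, 0.158, 0, 0, 0.085]'

```text
clock: 5.72
tcp_pos: [0.5277, 0.1021, 0.1874]
orientation: [0.0, 0.737, 0.676, 0.0]
wrist_force: [1.1, -0.6, 1.3]
finger_gap: 0.085
grip_force: 0.0
```

Run:
```python
from m import *
w,K,rv,t=cam('wrist')
a=cv2.resize(w[:,:,::-1],(800,600),interpolation=cv2.INTER_CUBIC)
th=np.linspace(0,6.28,50)
def dr(P,col): cv2.polylines(a,[np.int32(proj(K,rv,t,P)*1.5625)],True,col,1,cv2.LINE_AA)
for k,(x,y) in dict(a=(.047,.188),b=(.05,.12),c=(-.026,-.003)).items():
    dr([W(p,(x+.0205*np.cos(u),y+.0205*np.sin(u),.123)) for u in th],(255,255,0))
dr([W(p,(x,y,.018)) for x,y in((-.09,-.245),(.09,-.245),(.09,.245),(-.09,.245))],(0,0,255))
dr([W(p,(.078,y,.065)) for y in(-.245,.245)],(0,255,0)); dr([W(p,(.028,y,.055)) for y in(.06,.233)],(0,255,0))
cv2.imwrite('pics/w2.png',a); s=env.get_state(); print(s['clock'],s['tcp_pos'],s['orientation'])
```

```text
rack [ 0.55388721  0.10311361 -0.08451476] res px [ 0.1  4.   1.1 -3.4 -0.  -2.5 -2.4  0.9  1.1 -2.7  0.4 -0.8]
d scene [ 0.5185 -0.047 ] rack [-0.0226 -0.1526]
d side [ 0.517  -0.0567] rack [-0.0233 -0.1623]
c scene [0.5282 0.1042] rack [-0.0257 -0.001 ]
c side [0.5286 0.0985] rack [-0.0248 -0.0068]
b scene [0.6136 0.2237] rack [0.0493 0.1252]
b side [0.6113 0.2111] rack [0.0481 0.1125]
a scene [0.613  0.2928] rack [0.0429 0.194 ]
a side [0.6124 0.2813] rack [0.0433 0.1824]
tin scene [0.525 0.022] rack [-0.022  -0.0832]
tin side [0.5255 0.0075] rack [-0.0202 -0.0977]
5.8667 [0.52786742 0.10134723 0.18717918] [1.68931632e-04 7.37449340e-01 6.75402429e-01 3.07974868e-05]
```

View pics/w2.png

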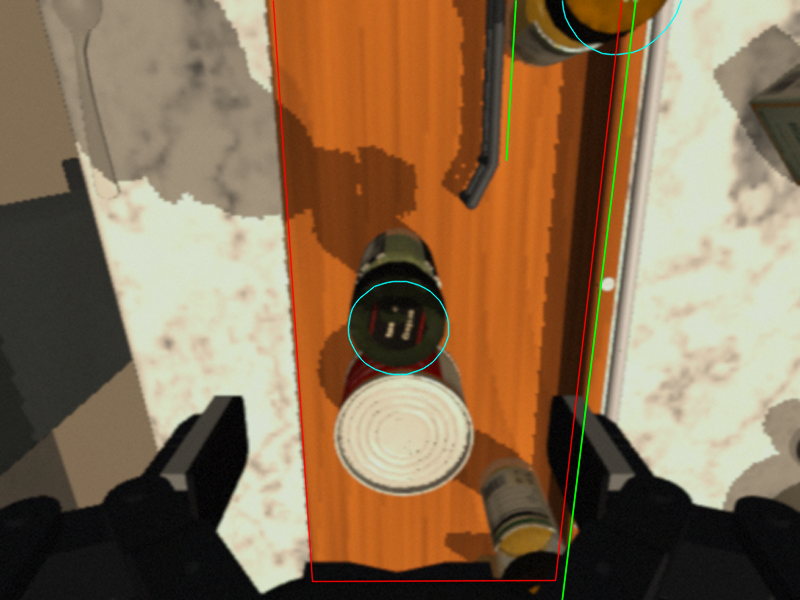

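Wrist view: jar c's cap is at (398,326), right on the estimate. The rail and fence sit about 4 mm nearer than modelled, so I place jar c a little nearer too. Descend and grasp.

move_arm --moves '[0, 0.001, -0.03, 0, 0.085, 0, 0.001, -0.06, 0, 0.085, 0, 0.001, -0.087, 0, 0.085, 0, 0.001, -0.087, 0, 0.085, 0, 0.001, -0.087, 0, 0.06, 0, 0.001, -0.087, 0, 0.05, 0, 0.001, -0.087, 0, 0.042, 0, 0.001, -0.087, 0, 0.036, 0, 0.001, -0.087, 0, 0.036, 0, 0.001, -0.087, 0, 0.036, 0, 0.001, -0.087, 0, 0.036, 0, 0.001, -0.087, 0, 0.036]'

```text
clock: 6.87
tcp_pos: [0.5287, 0.1035, 0.1024]
orientation: [0.001, 0.737, 0.676, 0.001]
wrist_force: [-0.3, -0.3, 6.1]
finger_gap: 0.0401
grip_force: 21.1
```

move_arm --moves '[0, 0, 0.004, 0, 0.036, 0, 0, 0.008, 0, 0.036, 0, 0, 0.008, 0, 0.036, 0.02, -0.0017, 0.008, 0, 0.036, 0.04, -0.0034, 0.008, 0, 0.036, 0.06, -0.005, 0.008, 0, 0.036, 0.073, -0.006, 0.008, 0, 0.036, 0.073, -0.006, 0.008, 0, 0.036, 0.073, -0.006, 0.008, 0, 0.036]'

```text
clock: 7.62
tcp_pos: [0.6001, 0.0974, 0.1078]
orientation: [-0.0, 0.737, 0.676, -0.0]
wrist_force: [0.1, -0.8, -1.2]
finger_gap: 0.0398
grip_force: 20.7
```

move_arm --moves '[0, 0, -0.004, 0, 0.036, 0, 0, -0.0065, 0, 0.036, 0, 0, -0.0065, 0, 0.036, 0, 0, -0.0065, 0, 0.05, 0, 0, -0.0065, 0, 0.07, 0, 0, -0.0065, 0, 0.085, 0, 0, -0.0065, 0, 0.085, 0, 0, 0.02, 0, 0.085, 0, 0, 0.05, 0, 0.085, 0, 0, 0.08, 0, 0.06, 0, 0, 0.1, 0, 0.03, 0, 0, 0.1, 0, 0]'

```text
clock: 8.62
tcp_pos: [0.6027, 0.0976, 0.2137]
orientation: [0.003, 0.737, 0.676, 0.003]
wrist_force: [1.0, -0.2, 0.7]
finger_gap: 0.0511
grip_force: 0.0
```

Run:
```python
from h import *
a=[cam(n)[0][:,:,::-1] for n in('scene','side')]
cv2.imwrite('pics/s3.png',np.hstack([cv2.resize(x[110:350,130:330],(400,480),interpolation=cv2.INTER_CUBIC) for x in a]))
print(env.get_state()['tcp_pos'])
```

```text
[0.60080344 0.0975115  0.20912294]
```

View pics/s3.png

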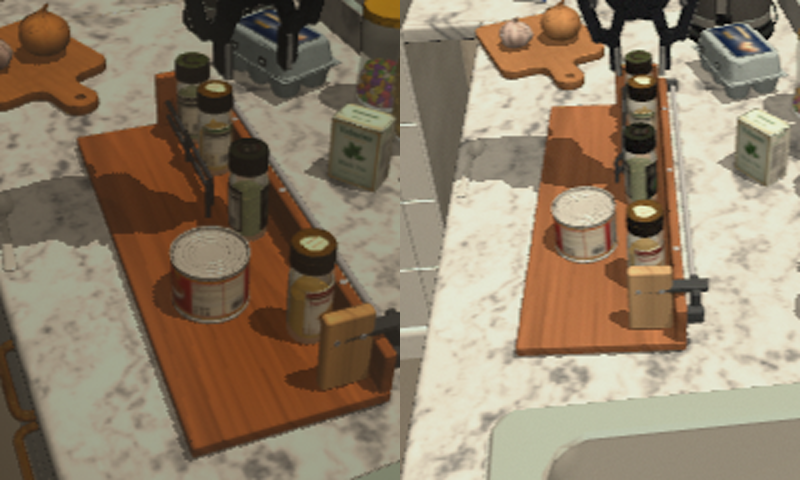

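All four jars stand upright in line along the fence, with jar c at side view (640,160) and jar d at (645,230). The tin is unmoved at (584,222). Next I go to the right of the stop and lower the closed fingers.

move_arm --moves '[-0.002, -0.03, 0, 0, 0, -0.004, -0.065, 0, 0, 0, -0.006, -0.1, 0, 0, 0, -0.009, -0.135, 0, 0, 0, -0.012, -0.17, 0, 0, 0, -0.015, -0.205, 0, 0, 0, -0.017, -0.24, 0, 0, 0, -0.019, -0.268, 0, 0, 0, -0.019, -0.268, 0, 0, 0, -0.019, -0.268, 0, 0, 0, -0.019, -0.268, 0, 0, 0]'

```text
clock: 9.63
tcp_pos: [0.5804, -0.17, 0.2068]
orientation: [-0.001, 0.737, 0.676, -0.0]
wrist_force: [0.4, 0.2, -0.5]
finger_gap: -0.0004
grip_force: 0.0
```

move_arm --moves '[0, 0, -0.03, 0, 0, 0, 0, -0.06, 0, 0, 0, 0, -0.09, 0, 0, 0, 0, -0.12, 0, 0, 0, 0, -0.12, 0, 0, 0, 0, -0.12, 0, 0, 0, 0, -0.12, 0, 0]'

```text
clock: 10.22
tcp_pos: [0.582, -0.1697, 0.0896]
orientation: [0.0, 0.736, 0.677, 0.0]
wrist_force: [0.9, -0.3, 0.7]
finger_gap: -0.0001
grip_force: 0.0
```

move_arm --moves '[0.0006, 0.007, 0, 0, 0, 0.0012, 0.014, 0, 0, 0, 0.0018, 0.021, 0, 0, 0, 0.0024, 0.028, 0, 0, 0, 0.003, 0.035, 0, 0, 0, 0.0036, 0.042, 0, 0, 0, 0.0042, 0.049, 0, 0, 0, 0.0047, 0.056, 0, 0, 0, 0.0053, 0.063, 0, 0, 0, 0.0059, 0.07, 0, 0, 0, 0.0065, 0.077, 0, 0, 0, 0.0071, 0.084, 0, 0, 0]'

```text
clock: 11.22
tcp_pos: [0.5882, -0.0861, 0.0883]
orientation: [0.0, 0.737, 0.676, -0.0]
wrist_force: [-0.6, -2.2, 2.2]
finger_gap: 0.0003
grip_force: 1.3
```

move_arm --moves '[0.0006, 0.007, 0, 0, 0, 0.0012, 0.014, 0, 0, 0, 0.0018, 0.021, 0, 0, 0, 0.0024, 0.028, 0, 0, 0, 0.003, 0.035, 0, 0, 0, 0.0036, 0.042, 0, 0, 0, 0.0042, 0.049, 0, 0, 0, 0.0047, 0.056, 0, 0, 0, 0.0053, 0.063, 0, 0, 0, 0.0059, 0.07, 0, 0, 0, 0.0065, 0.077, 0, 0, 0, 0.0071, 0.084, 0, 0, 0]'

```text
clock: 12.22
tcp_pos: [0.5952, -0.0017, 0.0881]
orientation: [-0.0, 0.737, 0.676, -0.0]
wrist_force: [-2.0, -2.4, -0.3]
finger_gap: -0.0001
grip_force: 1.2
```

Run:
```python
from h import *
a=[cam(n)[0][:,:,::-1] for n in('scene','side')]
cv2.imwrite('pics/s4.png',np.hstack([cv2.resize(x[110:350,130:330],(400,480),interpolation=cv2.INTER_CUBIC) for x in a]))
```

```text
(no output)
```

View pics/s4.png

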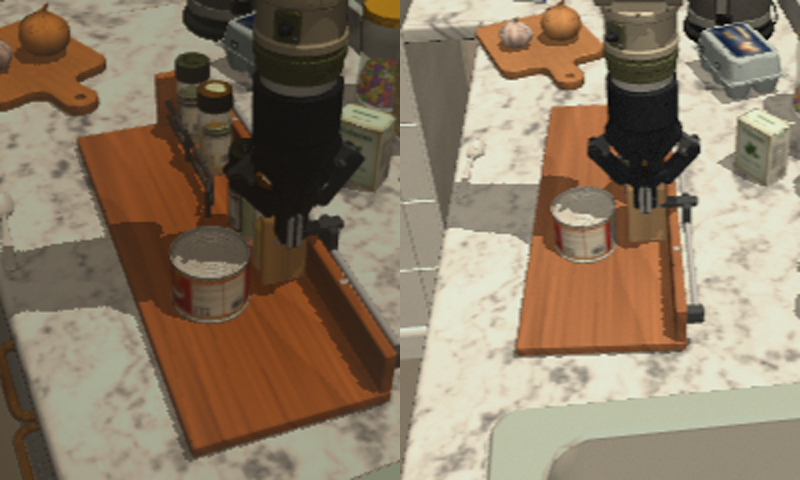

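The stop is sliding well at side view (645,210), and the tin is unmoved. I continue.

move_arm --moves '[0.0005, 0.006, 0, 0, 0, 0.001, 0.012, 0, 0, 0, 0.0015, 0.018, 0, 0, 0, 0.002, 0.024, 0, 0, 0, 0.0025, 0.03, 0, 0, 0, 0.003, 0.036, 0, 0, 0, 0.0036, 0.042, 0, 0, 0, 0.0041, 0.048, 0, 0, 0, 0.0046, 0.054, 0, 0, 0, 0.0051, 0.06, 0, 0, 0, 0.0056, 0.066, 0, 0, 0, 0.0061, 0.072, 0, 0, 0]'

```text
clock: 13.32
tcp_pos: [0.6012, 0.0697, 0.0883]
orientation: [0.0, 0.737, 0.676, -0.001]
wrist_force: [-1.9, -4.8, 0.6]
finger_gap: 0.0002
grip_force: 2.2
```

move_arm --moves '[0.0004, 0.005, 0, 0, 0, 0.0008, 0.01, 0, 0, 0, 0.0013, 0.015, 0, 0, 0, 0.0017, 0.02, 0, 0, 0, 0.002, 0.025, 0, 0, 0, 0.0025, 0.03, 0, 0, 0, 0.003, 0.035, 0, 0, 0, 0.0034, 0.04, 0, 0, 0, 0.0038, 0.045, 0, 0, 0, 0.0042, 0.05, 0, 0, 0]'

```text
clock: 14.15
tcp_pos: [0.605, 0.1194, 0.0883]
orientation: [-0.0, 0.737, 0.676, -0.001]
wrist_force: [-3.2, -6.5, 3.5]
finger_gap: 0.0001
grip_force: 3.0
```

move_arm --moves '[0.0002, 0.003, 0, 0, 0, 0.0005, 0.006, 0, 0, 0, 0.0008, 0.009, 0, 0, 0, 0.001, 0.012, 0, 0, 0, 0.0013, 0.015, 0, 0, 0, 0.0015, 0.018, 0, 0, 0]'

```text
clock: 14.65
tcp_pos: [0.6063, 0.1368, 0.0883]
orientation: [0.0, 0.737, 0.676, -0.001]
wrist_force: [-3.7, -6.4, 2.8]
finger_gap: 0.0002
grip_force: 4.1
```

move_arm --moves '[0.0002, 0.002, 0, 0, 0, 0.0003, 0.004, 0, 0, 0, 0.0003, 0.004, 0, 0, 0]'

```text
clock: 14.9
tcp_pos: [0.6067, 0.1413, 0.0883]
orientation: [-0.0, 0.737, 0.676, -0.001]
wrist_force: [-3.7, -5.7, 2.8]
finger_gap: -0.0002
grip_force: 3.1
```

move_arm --moves '[0.0002, 0.002, 0, 0, 0, 0.0003, 0.004, 0, 0, 0, 0.0003, 0.004, 0, 0, 0]'

```text
clock: 15.15
tcp_pos: [0.6069, 0.1446, 0.0883]
orientation: [0.0, 0.737, 0.676, -0.001]
wrist_force: [-4.1, -8.7, 3.3]
finger_gap: -0.0002
grip_force: 4.2
```

move_arm --moves '[0.0001, 0.0015, 0, 0, 0, 0.0002, 0.003, 0, 0, 0, 0.0002, 0.003, 0, 0, 0]'

```text
clock: 15.4
tcp_pos: [0.607, 0.1448, 0.0883]
orientation: [0.002, 0.738, 0.675, -0.003]
wrist_force: [-4.7, -16.6, 5.9]
finger_gap: 0.0001
grip_force: 8.7
```

The arm stalled at 16.6 N with the tool at shelf y≈46 mm, where a closed row is expected. Back off and look.

move_arm --moves '[-0.0008, -0.01, 0, 0, 0, -0.0017, -0.02, 0, 0, 0, -0.003, -0.035, 0, 0, 0, -0.003, -0.035, 0.03, 0, 0, -0.003, -0.035, 0.06, 0, 0, -0.003, -0.05, 0.1, 0, 0, -0.003, -0.085, 0.12, 0, 0, -0.003, -0.12, 0.12, 0, 0, -0.003, -0.16, 0.12, 0, 0, -0.003, -0.2, 0.12, 0, 0, -0.003, -0.2, 0.12, 0, 0, -0.003, -0.2, 0.12, 0, 0]'

```text
clock: 16.4
tcp_pos: [0.6051, -0.0542, 0.2083]
orientation: [0.0, 0.738, 0.674, 0.001]
wrist_force: [-0.9, 0.5, 0.3]
finger_gap: -0.0001
grip_force: 0.0
```

Run:
```python
from h import *
w=cam('wrist')[0][:,:,::-1]; a=cam('scene')[0][:,:,::-1]; b=cam('side')[0][:,:,::-1]
r=lambda x,w,h:cv2.resize(x,(w,h),interpolation=cv2.INTER_CUBIC)
cv2.imwrite('pics/s5.png',np.vstack([np.hstack([r(a[110:260,130:330],400,300),r(b[110:260,130:330],400,300)]),np.hstack([r(w,400,300),r(a[130:230,190:290],400,300)])]))
```

```text
(no output)
```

View pics/s5.png

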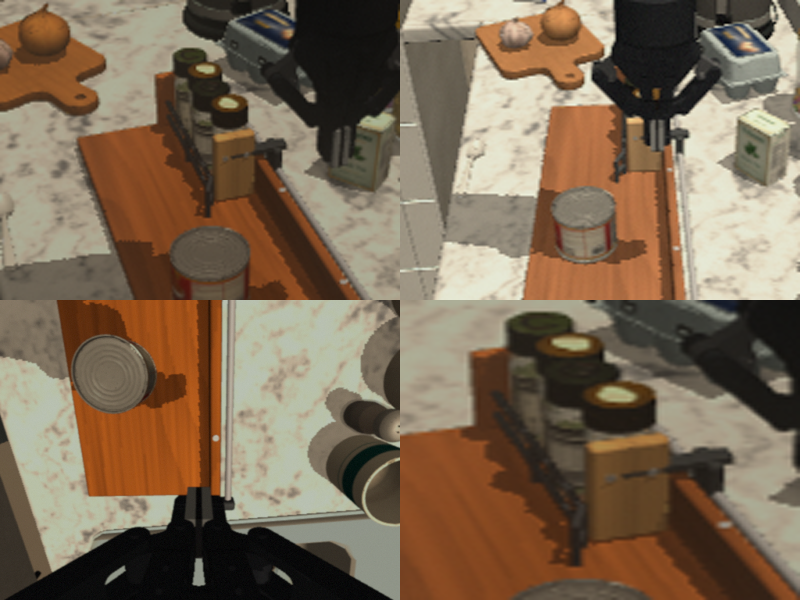

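All four jars stand in one close row behind the rail with the stop against them (scene crop, jar caps from (540,330) to (620,405)). The tin is in its place and the arm is clear, so I hand in.

```bash
python3 -c "
from workcell import env
print(env.hand_in())"
```

```text
the job is handed in; nothing more can be done
None
```

I handed the job in: all four slim jars stand upright in one close row between the end panel and the end stop, and the tin was not touched; the two loose jars were lifted a few mm into line rather than pushed, and no verdict came back.

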